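Clear the deburrer's tray, then hold its flap at the balance point

ROBOT

A 7-joint arm with a two-finger parallel gripper is mounted at the origin on the work surface. World frame = base frame: x ahead of the robot, y to its left, z up, the work surface at z = 0. Lengths are in m, angles in degrees, forces in N, time in s.
With the tool pointing down it reaches from about 0.425 to 0.875 m from the base axis. Payload 4.7 kg.
Tool frame: the origin (TCP) lies on the centre line of the jaws, within the pads' length; the fingertips stand env.nose_length ahead of it and the grasp point (between the pads) lies 8 mm behind it (env.nose_length is the distance from the TCP to the fingertips, in m); y points along the fingers, z is the direction in which the jaws open and shut, and the axes are right-handed (so a half turn about y gives the same grasp; the last joint's range is limited). The gripper opens to 87 mm and grips with 3 to 60 N. Pads are 19 mm wide; open, the fingers measure 117 mm over their backs; the gripper's body (75 mm by 190 mm) begins 51 mm behind the grasp point.
Start: joints at [-75.396, 18.392, -4.016, 83.108, 1.295, 78.541, -3.26], TCP at [0.155, 0.631, 0.234] pointing down, gripper open.
Joint ranges: [-163.93, 163.93], [-17.29, 119.83], [-79.2, 71.16], [3.27, 140.29], [-89.18, 269.18], [5.43, 117.66], [-154.24, 154.24]. Speed limits (degrees/s): [147.25, 147.25, 180, 180, 180, 180, 180].

INTERFACE

Orientations are given as [roll, pitch, yaw] about the fixed x, y, z axes, in that order (R = Rz(yaw) Ry(pitch) Rx(roll)).
In Python, from cell import env, read_camera, camera_info, job, models gives the robot as it stands.
- The arm moves only by the tool move_arm, never from a script. Its argument "moves" is a list of rows, each a list of 6 numbers: the shift along the tool's x, y, z in mm, then the turn, a rotation vector about the tool's x, y, z in degrees. In form: [[x, y, z, ax, ay, az], ...]. A call has 1 to 20 rows; each row is the pose to reach, as a shift and turn from the pose commanded when the call began, along the tool's axes at that moment; what a row does not reach only later rows make up. A row lasts 1/12 s, in which the tool goes at most 41.7 mm and 7.16 degrees, less where a joint would pass 70% of its speed; a pose out of reach is approached as far as the arm can. A call with a gripper value outside its range is refused whole. "claw" is the finger opening in mm, from 0 to 87, set as the call begins (left out, the last holds). The fingers move at their own pace and stop on an object; "newtons" is the grip in N (left out, the last holds). Time passes only in rows, so rows that repeat a pose let the fingers close. It gives the time, the measured TCP pose, the force and the opening at its end, in the units of the state.
- env.get_obs(): the state, without advancing time (a new reading comes with each control period).
- read_camera(name): name is "scene" or "top" or "wrist"; returns (picture, depth): 480x640x3 uint8, red, green, blue; 480x640 float32, m along the optical axis (not along the pixel's ray), 0 where there is no reading.
- camera_info(name): a dict with "fx", "fy", "cx", "cy" (pixels), "R" (3x3) and "t" (3): a world point X has camera coordinates R X + t. Camera axes: x right, y down, z forward; pixel columns grow to the right and rows downward; lengths in m; the calibration is good to about 2 mm. A picture is of the moment at which its call begins: read the wrist's pose just before it. camera_info takes no time and is no camera call; for the wrist camera it gives the pose at the moment of the call.
- job.sign_off(): hands the job in, once; it reports no verdict.
Trained networks look in the newest picture that a camera, given by its name, has taken for a name from the list of things; names that differ only in an ending like _2 or _b are one class to them, and where a whole thing is asked for, a point or a joint stands for the part that bears it (a point fixed in the world has none). Each returns a list of dicts, best first, with "score" (0 to 1); they miss things now and then, are a little off and sometimes report something else, mostly with a low value. They report only what shows in the picture. A call takes as long as a camera call. They do not tell look-alikes from the thing itself.
- models.spot_in(target, camera): "point" ([x, y, z] in m, in world coordinates, good to about 4 mm: the middle of the surface that is visible of it).
- models.cut_out(target, camera): "mask" (480x640 bool, what is visible of it).
The state is a dict: "time_s": time; "qpos": joint angles; "joint_velocities": joint speeds; "effort": joint torques, N m; "tool_pos": TCP position; "tool_rot": TCP orientation; "force": force on the tool from outside, world axes, zero at the start; "wrist_torque": the same for the moment, N m; "grip_width": finger opening in m.
Only numpy, scipy, OpenCV 4.12 (cv2) and the standard library are available. Lean on these libraries where they do the work, as an engineer would, in place of code of your own. Each camera call takes 0.05 s, during which the arm holds its last target.

TASK

Pick the two finished castings out of the deburring machine's catch tray and set them down in the tote (don't drop them in from above its rim). Then take the machine's top flap by its handle bar, swing it up to its balance point, where it stands straight up on its hinge, and finish still gripping the bar and holding the flap still there so I can fit its stay. Don't let the flap drop, fling or tip over to the far side, and leave the other things on the bench where they are.

Things in the scene. Friction and masses are not known exactly. Their poses are not given: they have to be found in the camera images.
- casting_a_center (a point): one of two identical cast-aluminium lugs lying in the catch tray: bar 70 long (x) x 24 wide (y) x 20 high, with a middle boss 30 long x 24 wide that makes it 36 high in all; about 0.12 kg. The point is at its centre, 18 above its underside; x along its length, z up. Grasp it across the 24 width (along its y).
- casting_b_center (a point): one of two identical cast-aluminium lugs lying in the catch tray: bar 70 long (x) x 24 wide (y) x 20 high, with a middle boss 30 long x 24 wide that makes it 36 high in all; about 0.12 kg. The point is at its centre, 18 above its underside; x along its length, z up. Grasp it across the 24 width (along its y).
- tray: low open steel catch tray, fixed, under the chute at the machine's right side: 270 (x) x 200 (y) x 20 high, wall and floor 3 thick. Origin: centre of its underside.
- tote: open blue plastic tote, standing firm on the bench on the far side of the tray from the machine: 260 (x) x 180 (y) x 70 high outside, wall and floor 4 thick. Origin: centre of its underside. Both castings fit side by side along its x.
- machine: bench-top deburring machine, fixed: grey sheet-steel housing 240 deep (x) x 260 wide (y) x 100 high, front face at its -x; motor and cover on the rear deck reach 132 high. Origin: centre of its underside; y along the flap's hinge. A steel chute slopes from its -y side to 70 beyond that wall, 30 to 60 high.
- flap_hinge (a point): middle of the flap's hinge line, which runs along the machine's y, 108 above the bench and 20 behind the machine's centre.
- flap_bar (a point): centre of the flap's round handle bar: 12 diameter, 120 long, parallel to the hinge, 195 from it, on two arms at its ends (104 clear between). Flap shut: 55 in front of housing and plate, 108 above the bench, nothing below; window 104 x 50 between bar and plate for a finger. Gripped from above across it (along machine x) the bar turns between the pads, so the gripper can point down all the way.
- flap (a joint): angle of the flap: steel plate 138 x 220 x 4 plus bar, 0.3 to 0.55 kg, hinge nearly frictionless. 0 = shut, level over the housing, bar towards the machine's -x (the start); grows as the bar swings up and over to +x. Balance point 1.571: plate upright, bar straight above the hinge, 303 above the bench. Let go, it falls shut below this, or over to the far stop at 2.7.
- carton: sealed cardboard carton 100 x 80 x 60, loose, to be left alone. Origin: centre of its underside.
- tape_measure: yellow tape measure 65 x 36 x 62 high, loose, to be left alone. Origin: centre of its underside.
- jar: closed clear jar with a white cap, 50 diameter x 65 high, loose, to be left alone. Origin: centre of its underside.
Things that resemble listed ones, but are neither listed nor needed, are in the scene too. Leave any black or purple look-alike of the part that bears casting_b_center alone.

How it is judged (in metres and radians):
On the way, in this order (a step that is already met when the one before it is completed fails the run):
1. both castings lie at rest in the tote, let go, with the flap still shut (x of casting_a_center in the frame of tote between -0.128 and 0.128 m and y of casting_a_center in the frame of tote between -0.088 and 0.088 m and z of casting_a_center in the frame of tote between 0 and 0.068 m and x of casting_b_center in the frame of tote between -0.128 and 0.128 m and y of casting_b_center in the frame of tote between -0.088 and 0.088 m and z of casting_b_center in the frame of tote between 0 and 0.068 m and linear speed of each of casting_a, casting_b below 0.05 m/s and contact force between the fingers and casting_a below 0.1 N and contact force between the fingers and casting_b below 0.1 N and value of joint flap below 0.3 rad), for 0.2 s.
2. the flap is held still at its balance point (value of joint flap between 1.4808 and 1.6608 rad and velocity of joint flap between -0.1 and 0.1 rad/s and contact force between the fingers and flap above 0.5 N), for 0.3 s.
At the end, for the whole second after the job is handed in: The program finishes while the gripper holds the flap: flap within 0.09 rad (5 degrees) of its balance point at 1.571, turning slower than 0.1 rad/s, fingers touching it with more than 0.5 N; both castings at rest inside the tote, their centres below its rim (all of step 2 and x of casting_a_center in the frame of tote between -0.128 and 0.128 m and y of casting_a_center in the frame of tote between -0.088 and 0.088 m and z of casting_a_center in the frame of tote between 0 and 0.068 m and x of casting_b_center in the frame of tote between -0.128 and 0.128 m and y of casting_b_center in the frame of tote between -0.088 and 0.088 m and z of casting_b_center in the frame of tote between 0 and 0.068 m and linear speed of each of casting_a, casting_b below 0.05 m/s); the arm keeps its last pose, push and grip.
It fails at once if the flap is dropped or flung (turns faster than 2 rad/s) (velocity of joint flap above 2 rad/s or velocity of joint flap below -2 rad/s).
It fails at once if the flap tips over to the far side (more than 0.35 rad past balance) (value of joint flap above 1.9208 rad).
It fails at once if a casting is dropped into the tote from above its rim (faster than 1.1 m/s inside it) ((x of casting_a_center in the frame of tote between -0.128 and 0.128 m and y of casting_a_center in the frame of tote between -0.088 and 0.088 m and z of casting_a_center in the frame of tote between 0 and 0.068 m and linear speed of casting_a above 1.1 m/s) or (x of casting_b_center in the frame of tote between -0.128 and 0.128 m and y of casting_b_center in the frame of tote between -0.088 and 0.088 m and z of casting_b_center in the frame of tote between 0 and 0.068 m and linear speed of casting_b above 1.1 m/s)).
It fails at once if the carton, tape measure or jar is moved by more than 40 mm (distance of any of carton, tape_measure, jar from where it was at the start of the episode above 0.04 m).
It also fails if it takes over 72 s, if anything falls off the work surface, if the arm or the gripper's body presses on something with over 40 N, if the wrist force passes 120 N, or if a joint passes its speed limit or range.

## Working session

There is one attempt and no reset: what is moved stays moved. The work goes in short steps, Python scripts to look and compute and a tool call to move; the robot and the scene stay as the last step left them, time stands still between calls to the robot, and variables do not carry over. Pictures are saved under pics/ and viewed, and the job is handed in when it is done.

Besides the shell and the picture viewer there is one more tool, called after ">>>" by a JSON object that holds its "method" and its "body". move_arm: Moves the arm, as the interface text tells. Its arguments: {"type":"object","properties":{"moves":{"type":"array","items":{"type":"array","items":{"type":"number"}}},"claw":{"type":"number"},"newtons":{"type":"number"}},"required":["moves"]}

```bash
ls; mkdir -p pics; python3 - <<'E'
from cell import env, read_camera, camera_info, job, models
import cv2,numpy as np
print(env.get_obs(), env.nose_length)
for c in ("scene","top"):
    p,d=read_camera(c); cv2.imwrite(f"pics/{c}0.png",p[:,:,::-1]); np.savez(f"{c}0.npz",p=p,d=d)
    print(c,camera_info(c))
for c in ("top",):
  for n in ["casting_a_center","tray","tote","machine","flap_bar","carton","tape_measure","jar"]:
    print(n,[(np.round(r['point'],3).tolist(),round(r['score'],2)) for r in models.spot_in(n,c)])
E
```

```text
pics
{'time_s': 0.0, 'qpos': array([-75.39694876,  18.44033015,  -4.01632638,  83.17556036,
         1.29630838,  78.53984665,  -3.26140589]), 'joint_velocities': array([0.06239827, 0.15102432, 0.01006888, 0.02316672, 0.09539327,
       0.00582268, 0.03240405]), 'effort': array([ 9.76675947e-04, -4.91312420e+01, -4.03412059e-01, -3.12520838e+01,
       -6.37270161e-02,  4.39820113e-02,  1.73934013e-04]), 'tool_pos': array([0.15491433, 0.63072083, 0.23244143]), 'tool_rot': array([-9.01104173e+01, -6.75731872e-03, -1.37936708e+01]), 'force': array([-0.64977432,  0.07474714,  0.06115787]), 'wrist_torque': array([ 0.00564229,  0.03997003, -0.01669042]), 'grip_width': 0.08694965010458372} 0.011
scene {'fx': 510.2902521602748, 'fy': 510.2902521602748, 'cx': 320.81116234122175, 'cy': 237.55724000177074, 'R': array([[-0.88789509,  0.45994884, -0.00945353],
       [ 0.32847194,  0.6194341 , -0.71302706],
       [-0.32210013, -0.63619845, -0.70107278]]), 't': array([ 0.53986792, -0.17471854,  1.44982084])}
top {'fx': 493.9147523933199, 'fy': 493.9147523933199, 'cx': 318.3657272046159, 'cy': 239.96102917001727, 'R': array([[-0.01768616, -0.99970368, -0.01672573],
       [-0.99839876,  0.01855712, -0.05343743],
       [ 0.05373198,  0.01575384, -0.99843111]]), 't': array([0.07812925, 0.6481408 , 1.18804001])}
casting_a_center [([0.562, -0.044, 0.024], 0.81), ([0.532, 0.489, 0.062], 0.75), ([0.46, -0.382, 0.001], 0.56)]
tray [([0.627, -0.05, 0.006], 0.69)]
tote [([0.462, -0.379, -0.001], 0.76)]
machine [([0.597, 0.214, 0.112], 0.56)]
flap_bar [([0.546, 0.231, 0.109], 0.86), ([0.628, -0.049, 0.005], 0.49)]
carton [([0.726, -0.285, 0.06], 0.86)]
tape_measure [([0.532, 0.488, 0.059], 0.74)]
jar [([0.621, 0.459, 0.063], 0.56)]
```

View pics/top0.png

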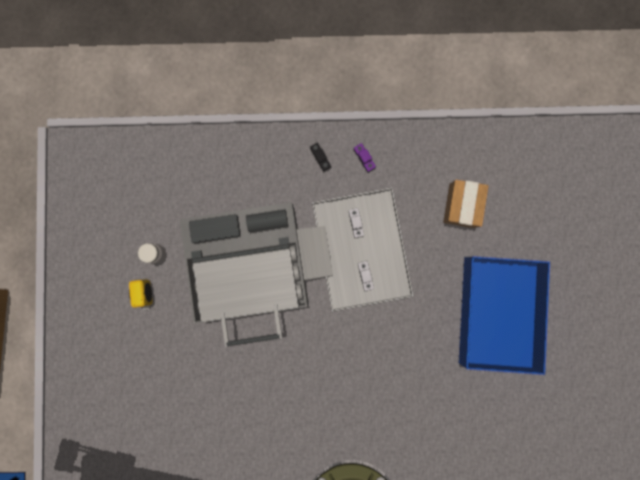

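View pics/scene0.png

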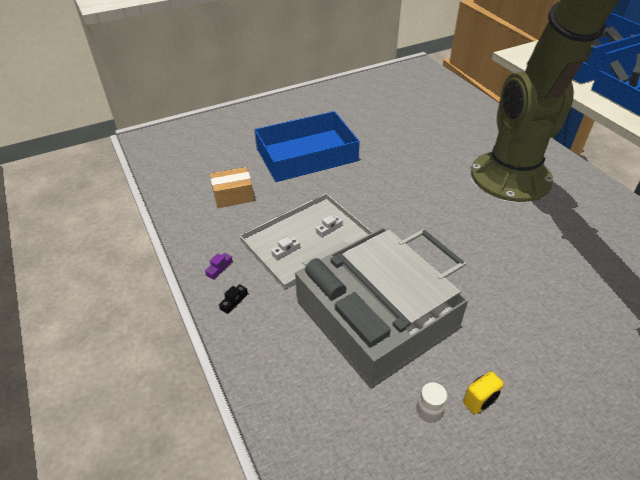

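The two silver castings lie in the tray at top (356,223) and (366,276). The black one at (320,157) and the purple one at (365,158) are look-alikes lying on the bench. Next I'll measure and take an enlarged crop.

```bash
cat > h.py <<'E'
import numpy as np,cv2
from scipy.spatial.transform import Rotation as Ro
def cloud(d,ci):
    v,u=np.mgrid[0:480,0:640]
    P=np.stack([(u-ci['cx'])/ci['fx']*d,(v-ci['cy'])/ci['fy']*d,d],-1)
    W=(P-ci['t'])@ci['R']
    W[d<=0]=np.nan
    return W
def rot(rpy): return Ro.from_euler('xyz',rpy,degrees=True)
def delta(p0,r0,p1,R1):
    """mm shift in tool axes and rotvec deg"""
    R0=rot(r0)
    return np.round(R0.inv().apply(np.array(p1)-p0)*1000,1),np.round((R0.inv()*R1).as_rotvec(degrees=True),2)
def rect(pts):
    r=cv2.minAreaRect(pts.astype(np.float32)*1000); return r
E
python3 - <<'E'
from h import *
from cell import camera_info
z=np.load('top0.npz');ci=camera_info('top');W=cloud(z['d'],ci)
p=z['p']
v,u=np.mgrid[0:480,0:640]
def sel(u0,u1,v0,v1,z0,z1):
    m=(u>=u0)&(u<=u1)&(v>=v0)&(v<=v1)&(W[...,2]>z0)&(W[...,2]<z1); return W[m]
for n,b in dict(A=(342,372,203,243),B=(352,382,257,297)).items():
    q=sel(*b,-1,1);print(n,'floor',np.nanpercentile(q[:,2],[5,50,99]))
    q=sel(*b,0.013,0.06); print(len(q),rect(q[:,:2]),q.mean(0))
    q=sel(*b,0.03,0.06); print(len(q),rect(q[:,:2]),q.mean(0))
q=sel(440,570,240,390,0.05,0.09);print('tote',len(q),rect(q[:,:2]),np.median(q[:,2]))
q=sel(180,320,200,330,0.095,0.15);print('mach',rect(q[:,:2]))
q=sel(215,295,318,350,0.09,0.13);print('bar',len(q),rect(q[:,:2]),np.median(q[:,2]),q[:,0].min())
q=sel(225,285,333,350,0.09,0.13);print('bar',len(q),rect(q[:,:2]),np.median(q[:,2]),q.mean(0))
q=sel(195,300,250,315,0.095,0.13);print('plate',len(q),rect(q[:,:2]),np.median(q[:,2]),q.mean(0))
q=sel(305,420,180,315,-0.01,0.03);
q=sel(200,310,180,325,0.005,0.03);
c=cv2.resize(p[130:380,170:430],None,fx=3,fy=2.4*1.25,interpolation=cv2.INTER_CUBIC)[:600]
cv2.imwrite('pics/crop0.png',cv2.resize(p[140:320,290:430],None,fx=4,fy=3.3,interpolation=cv2.INTER_CUBIC)[:,:,::-1])
cv2.imwrite('pics/crop1.png',cv2.resize(p[195:355,180:320],None,fx=4,fy=3.7,interpolation=cv2.INTER_CUBIC)[:,:,::-1])
E
```

```text
A floor [-0.00063015  0.00409976  0.04129272]
292 ((691.6134643554688, -26.087650299072266), (70.09249877929688, 24.117204666137695), 11.072113037109375) [ 0.69060637 -0.02595371  0.02930642]
126 ((691.534423828125, -26.091297149658203), (30.447301864624023, 23.66246223449707), 12.575860977172852) [ 0.69102567 -0.02593831  0.03813414]
B floor [-0.0004965   0.00387706  0.04177706]
300 ((562.1964111328125, -46.139862060546875), (69.59765625, 24.124868392944336), 12.99129867553711) [ 0.56220023 -0.04566739  0.02932644]
127 ((562.074462890625, -46.248924255371094), (29.64613914489746, 23.506500244140625), 12.967914581298828) [ 0.56206039 -0.04582364  0.03872169]
tote 1446 ((466.9447326660156, -368.2216796875), (182.76870727539062, 260.7201843261719), 85.03349304199219) 0.06647558545057095
mach ((576.9697265625, 235.898193359375), (284.2668151855469, 261.1107482910156), 7.701183795928955)
bar 481 ((442.62469482421875, 226.5477294921875), (149.5894317626953, 60.39773178100586), 89.17053985595703) 0.11234766773857321 0.41303552403085336
bar 337 ((425.6837158203125, 215.20199584960938), (126.40225982666016, 26.934940338134766), 89.12381744384766) 0.11272415148387363 [0.42623841 0.21918196 0.11249027]
plate 6241 ((551.7078857421875, 228.45089721679688), (240.64691162109375, 147.73951721191406), 89.1231918334961) 0.11005088406544615 [0.5537604  0.23283617 0.10984391]
```

View pics/crop0.png

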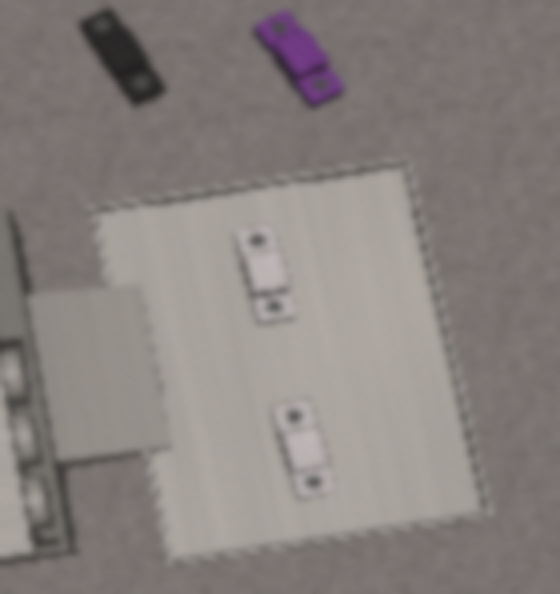

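View pics/crop1.png

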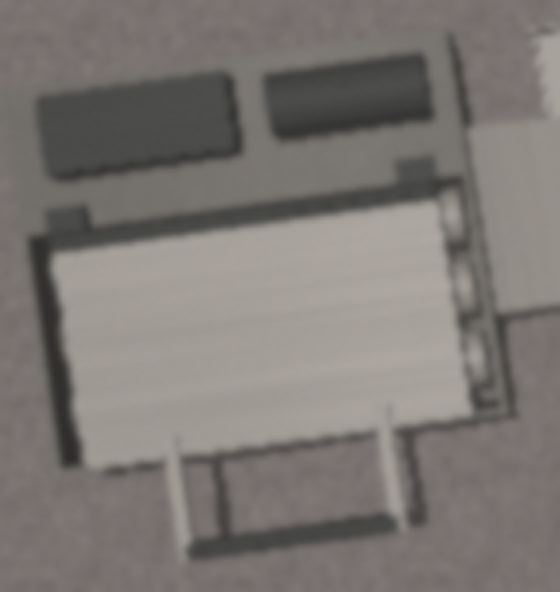

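The crop confirms it: the two silver lugs lie in the tray, and the black and purple ones are outside it. Sizes come out at 70x24 and 30x24, as specified. Next I'll work out the first hover over casting A.

```bash
python3 - <<'E'
from h import *
print(delta([.155,.631,.234],[-90,0,-13.79],[.691,-.026,.16],rot([-90,0,-168])))
E
```

```text
(array([ 677.2,   74. , -510.3]), array([  0.  , 154.21,  -0.  ]))
```

>>> {"method": "move_arm", "body": {"moves": [[677,64,-510,0,154,0],[677,64,-510,0,154,0],[677,64,-510,0,154,0],[677,64,-510,0,154,0],[677,64,-510,0,154,0],[677,64,-510,0,154,0],[677,64,-510,0,154,0],[677,64,-510,0,154,0],[677,64,-510,0,154,0],[677,64,-510,0,154,0],[677,64,-510,0,154,0],[677,64,-510,0,154,0],[677,64,-510,0,154,0],[677,64,-510,0,154,0],[677,64,-510,0,154,0],[677,64,-510,0,154,0],[677,64,-510,0,154,0],[677,64,-510,0,154,0],[677,64,-510,0,154,0],[677,64,-510,0,154,0]], "claw": 60}}

```text
time_s: 2.17
tool_pos: [0.6815, -0.0138, 0.1709]
tool_rot: [-90.0, 0.0, -157.3]
force: [0.7, 0.6, 0.7]
grip_width: 0.0601
```

```bash
python3 - <<'E'
from h import *
print(delta([.6815,-.0138,.1709],[-90,0,-157.3],[.6914,-.0261,.12],rot([-90,0,-168])))
E
```

```text
(array([-4.4, 50.9, 15.2]), array([ 0. , 10.7, -0. ]))
```

>>> {"method": "move_arm", "body": {"moves": [[-4.4,50,15.2,0,10.7,0],[-4.4,50,15.2,0,10.7,0],[-4.4,50,15.2,0,10.7,0],[-4.4,50,15.2,0,10.7,0],[-4.4,50,15.2,0,10.7,0],[-4.4,50,15.2,0,10.7,0]]}}

```text
time_s: 2.67
tool_pos: [0.6913, -0.0236, 0.1229]
tool_rot: [-90.0, 0.2, -167.6]
force: [1.1, 0.2, 0.3]
grip_width: 0.0599
```

```bash
python3 - <<'E'
from cell import env, read_camera, camera_info
import cv2
from h import *
o=env.get_obs();ci=camera_info("wrist");p,d=read_camera("wrist"); cv2.imwrite("pics/w1.png",p[:,:,::-1])
print(o['tool_pos'],o['tool_rot'],o['force'],o['qpos'])
W=cloud(d,ci); m=(W[...,2]>.03)&(W[...,2]<.05); 
n,l,s,c=cv2.connectedComponentsWithStats(m.astype(np.uint8))
for i in range(1,n):
    if s[i,4]>300: print(s[i],rect(W[l==i][:,:2]),np.median(W[l==i][:,2]))
E
```

```text
[ 0.69129015 -0.02357129  0.12288103] [ -90.02506732    0.18614971 -167.56589655] [1.11968699 0.22989697 0.28794811] [-27.7001426   31.14905915  38.42434263  85.48276215 -20.07187587
  70.17490548 -64.08596632]
[   0  119   82  120 2498] ((707.3478393554688, 127.38232421875), (77.83113098144531, 34.43811798095703), 37.812767028808594) 0.04031074556466543
[ 295  226   40   50 1894] ((689.7988891601562, -25.710046768188477), (30.602222442626953, 23.97300148010254), 12.023958206176758) 0.03868115031883446
[  98  235   93  111 6846] ((643.0216064453125, 69.34025573730469), (74.60457611083984, 48.531494140625), 7.452747821807861) 0.041141534171612204
[286 404  34  19 615] ((570.7235717773438, -43.618751525878906), (11.15739631652832, 23.46221160888672), 14.729999542236328) 0.037571742751078434
```

View pics/w1.png

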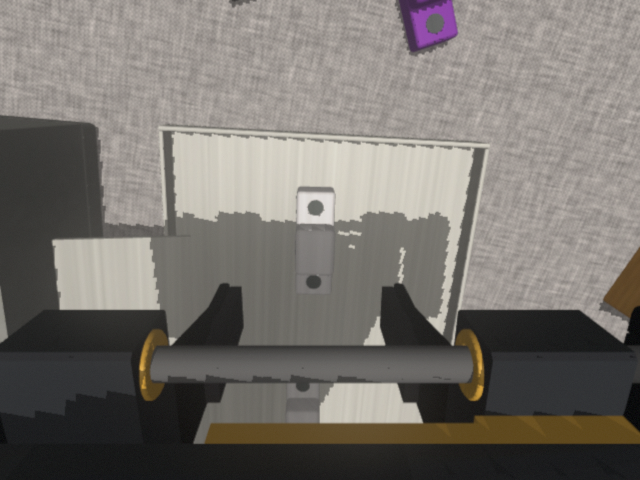

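Wrist view: silver casting A at (315,245), centred between the open fingers; the purple look-alike at (430,20) is well away. Lowering straight.

>>> {"method": "move_arm", "body": {"moves": [[1,40,2,0,0,0],[1,75,2,0,0,0],[1,100,2,0,0,0],[1,100,2,0,0,0],[1,100,2,0,0,0],[1,100,2,0,0,0]]}}

```text
time_s: 3.22
tool_pos: [0.6913, -0.0268, 0.0234]
tool_rot: [-90.0, 0.2, -167.7]
force: [0.5, 0.5, -0.0]
grip_width: 0.0597
```

>>> {"method": "move_arm", "body": {"moves": [[0,0,0,0,0,0],[0,0,0,0,0,0],[0,0,0,0,0,0],[0,0,0,0,0,0],[0,0,0,0,0,0],[0,0,0,0,0,0],[0,0,0,0,0,0],[0,0,0,0,0,0]], "claw": 10, "newtons": 25}}

```text
time_s: 3.88
tool_pos: [0.6898, -0.0269, 0.0209]
tool_rot: [-90.0, -0.0, -167.7]
force: [-0.8, 0.7, 0.6]
grip_width: 0.0242
```

```bash
python3 - <<'E'
from h import *
print(delta([.690,-.0269,.021],[-90,0,-167.7],[.527,-.373,.131],rot([-90,0,-167.7])))
E
```

```text
(array([ 233. , -110. ,  303.4]), array([0., 0., 0.]))
```

>>> {"method": "move_arm", "body": {"moves": [[0,-25,0,0,0,0],[0,-60,0,0,0,0],[0,-95,0,0,0,0],[0,-110,0,0,0,0],[23,-110,30,0,0,0],[46,-110,60,0,0,0],[70,-110,91,0,0,0],[93,-110,121,0,0,0],[116,-110,151,0,0,0],[140,-110,182,0,0,0],[163,-110,212,0,0,0],[186,-110,242,0,0,0],[210,-110,273,0,0,0],[226,-110,294,0,0,0],[233,-110,303,0,0,0],[233,-110,303,0,0,0],[233,-110,303,0,0,0]]}}

```text
time_s: 5.3
tool_pos: [0.5266, -0.3719, 0.1301]
tool_rot: [-90.1, 0.0, -167.8]
force: [1.6, 1.9, -2.2]
grip_width: 0.0238
```

```bash
python3 - <<'E'
from cell import env, read_camera, camera_info
import cv2
from h import *
p,d=read_camera("scene"); cv2.imwrite("pics/s1.png",p[:,:,::-1])
o=env.get_obs();print(o['tool_pos'],o['tool_rot'],o['grip_width'],o['qpos'])
E
```

```text
[ 0.52770874 -0.37039067  0.13003937] [-9.01185537e+01  2.62046058e-02 -1.67621080e+02] 0.023625020675465472 [ -1.35936268  26.61768055  44.6403834   92.48837503 -19.78624781
  69.15442925 -30.21916721]
```

View pics/s1.png

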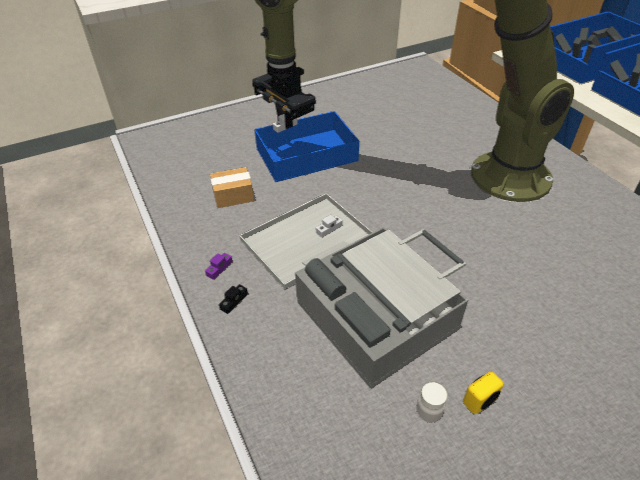

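The casting is in the jaws at (283,127), over the tote's left half. Lowering.

>>> {"method": "move_arm", "body": {"moves": [[0,25,0,0,0,0],[0,55,0,0,0,0],[0,80,0,0,0,0],[0,95,0,0,0,0],[0,102,0,0,0,0],[0,106,0,0,0,0],[0,106,0,0,0,0],[0,106,0,0,0,0]]}}

```text
time_s: 6.02
tool_pos: [0.5275, -0.3729, 0.026]
tool_rot: [-89.9, 0.1, -167.7]
force: [0.2, 0.1, -0.9]
grip_width: 0.0235
```

>>> {"method": "move_arm", "body": {"moves": [[0,0,0,0,0,0],[0,0,0,0,0,0],[0,0,0,0,0,0],[0,-40,0,0,0,0],[0,-80,0,0,0,0],[0,-110,0,0,0,0],[0,-110,0,0,0,0]], "claw": 60}}

```text
time_s: 6.6
tool_pos: [0.5297, -0.3761, 0.1429]
tool_rot: [-89.5, 0.6, -167.8]
force: [0.8, -0.5, 0.2]
grip_width: 0.0578
```

```bash
python3 - <<'E'
from h import *
print(delta([.5285,-.3745,.14],[-90,0,-167.7],[.561,-.046,.11],rot([-90,0,-167])))
E
```

```text
(array([-101.7,   30. , -314. ]), array([ 0. , -0.7, -0. ]))
```

>>> {"method": "move_arm", "body": {"moves": [[-13,0,-40,0,0,0],[-26,0,-80,0,0,0],[-39,0,-120,0,0,0],[-52,0,-160,0,0,0],[-65,10,-200,0,0,0],[-78,20,-240,0,0,0],[-91,30,-280,0,-0.7,0],[-102,30,-314,0,-0.7,0],[-102,30,-314,0,-0.7,0],[-102,30,-314,0,-0.7,0],[-102,30,-314,0,-0.7,0]]}}

```text
time_s: 7.52
tool_pos: [0.5597, -0.0445, 0.1052]
tool_rot: [-90.0, 0.0, -167.0]
force: [-0.4, 0.0, -0.1]
grip_width: 0.0605
```

```bash
python3 - <<'E'
from cell import env, read_camera, camera_info
import cv2
from h import *
o=env.get_obs();ci=camera_info("wrist");p,d=read_camera("wrist"); cv2.imwrite("pics/w2.png",p[:,:,::-1])
print(o['tool_pos'],o['tool_rot'],o['force'],o['qpos'])
W=cloud(d,ci); m=(W[...,2]>.03)&(W[...,2]<.05); 
n,l,s,c=cv2.connectedComponentsWithStats(m.astype(np.uint8))
for i in range(1,n):
    if s[i,4]>300: print(s[i],rect(W[l==i][:,:2]),np.median(W[l==i][:,2]))
E
```

```text
[ 0.55967449 -0.04454245  0.10524193] [-8.99674793e+01  4.45093015e-02 -1.67021137e+02] [-0.44563839  0.04710244 -0.07434841] [-33.16276811  15.82668974  40.32925193 105.98624654 -11.48635156
  62.24634018 -65.54728004]
[   58     0   118   222 22984] ((615.031982421875, 64.83320617675781), (110.58413696289062, 47.91844177246094), 7.625473976135254) 0.04205478121895764
[  32  223   33   87 1963] ((522.9712524414062, 97.95194244384766), (57.73015594482422, 2.7041449546813965), 7.853742599487305) 0.0405729704878411
[ 293  230   43   54 2194] ((560.4688720703125, -45.79076385498047), (29.841779708862305, 23.98624610900879), 12.443325996398926) 0.03870752178189556
```

View pics/w2.png

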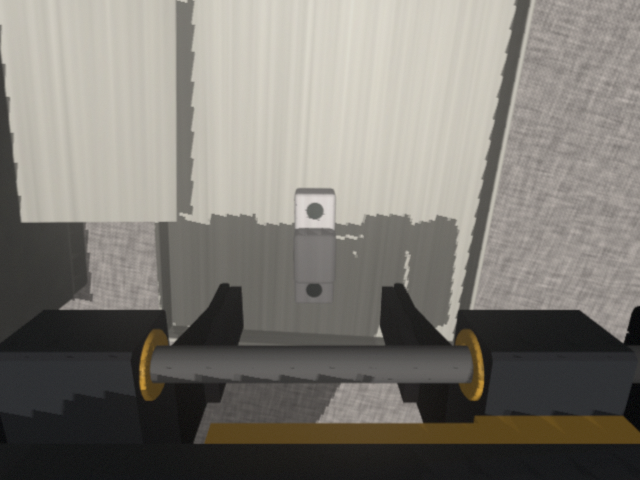

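Silver casting B is at (314,250), centred between the fingers.

>>> {"method": "move_arm", "body": {"moves": [[0,35,1,0,0,0],[0,65,1,0,0,0],[0,83,1,0,0,0],[0,83,1,0,0,0],[0,83,1,0,0,0]]}}

```text
time_s: 7.98
tool_pos: [0.5591, -0.0472, 0.0216]
tool_rot: [-90.0, -0.1, -167.2]
force: [1.1, 0.6, -0.0]
grip_width: 0.06
```

>>> {"method": "move_arm", "body": {"moves": [[0,0,0,0,0,0],[0,0,0,0,0,0],[0,0,0,0,0,0],[0,0,0,0,0,0],[0,0,0,0,0,0],[0,0,0,0,0,0],[0,0,0,0,0,0],[0,0,0,0,0,0]], "claw": 10}}

```text
time_s: 8.65
tool_pos: [0.5599, -0.045, 0.0221]
tool_rot: [-90.0, 0.0, -167.0]
force: [0.2, 0.0, 2.2]
grip_width: 0.0237
```

```bash
python3 - <<'E'
from h import *
from cell import env
o=env.get_obs();p=o['tool_pos'];print(p,o['tool_rot'],o['grip_width'])
print(delta(p,o['tool_rot'],[.408,-.363,p[2]+.11],rot(o['tool_rot'])))
E
```

```text
[ 0.55993616 -0.0450463   0.02213309] [-9.00003838e+01  3.11583629e-02 -1.67028178e+02] 0.02373102275129199
(array([ 219.4, -110.1,  275.7]), array([0., 0., 0.]))
```

>>> {"method": "move_arm", "body": {"moves": [[0,-25,0,0,0,0],[0,-60,0,0,0,0],[0,-95,0,0,0,0],[0,-110,0,0,0,0],[23,-110,29,0,0,0],[46,-110,58,0,0,0],[70,-110,88,0,0,0],[93,-110,117,0,0,0],[116,-110,146,0,0,0],[140,-110,176,0,0,0],[163,-110,205,0,0,0],[186,-110,234,0,0,0],[206,-110,259,0,0,0],[219,-110,275,0,0,0],[219,-110,275,0,0,0],[219,-110,275,0,0,0],[219,-110,275,0,0,0]]}}

```text
time_s: 10.07
tool_pos: [0.4083, -0.3612, 0.1313]
tool_rot: [-90.1, -0.0, -167.0]
force: [0.6, 0.4, -1.3]
grip_width: 0.0239
```

```bash
python3 - <<'E'
from cell import env, read_camera, camera_info
import cv2
from h import *
p,d=read_camera("wrist"); cv2.imwrite("pics/w3.png",p[:,:,::-1])
o=env.get_obs();print(o['tool_pos'],o['tool_rot'],o['grip_width'],o['qpos'])
E
```

```text
[ 0.40870797 -0.36069236  0.13137064] [-9.00732642e+01  4.32122690e-03 -1.66922218e+02] 0.024115082460513235 [ -7.82102271  13.93643762  52.85042913 106.94182884 -12.26596809
  65.10482129 -27.47916381]
```

View pics/w3.png

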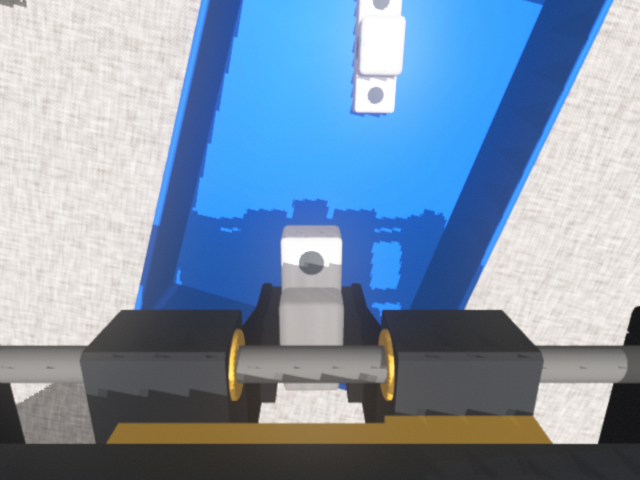

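Casting A stands in the tote at (378,50) and casting B is in the jaws at (312,290), inside the rim. Shifting a little inward and lowering.

>>> {"method": "move_arm", "body": {"moves": [[-8,20,2,0,0,0],[-8,50,2,0,0,0],[-8,80,2,0,0,0],[-8,95,2,0,0,0],[-8,102,2,0,0,0],[-8,107,2,0,0,0],[-8,107,2,0,0,0],[-8,107,2,0,0,0]]}}

```text
time_s: 10.78
tool_pos: [0.4172, -0.3625, 0.0257]
tool_rot: [-89.9, 0.1, -167.0]
force: [0.2, -0.2, -1.7]
grip_width: 0.024
```

>>> {"method": "move_arm", "body": {"moves": [[0,0,0,0,0,0],[0,0,0,0,0,0],[0,0,0,0,0,0],[0,-40,0,0,0,0],[0,-80,0,0,0,0],[0,-120,0,0,0,0],[0,-160,0,0,0,0],[0,-200,0,0,0,0],[0,-200,0,0,0,0]], "claw": 60}}

```text
time_s: 11.53
tool_pos: [0.4192, -0.3659, 0.2332]
tool_rot: [-89.5, 0.6, -167.1]
force: [1.2, -1.1, -1.1]
grip_width: 0.0597
```

```bash
python3 - <<'E'
from cell import env, read_camera, camera_info
import cv2
from h import *
o=env.get_obs();print(o['tool_pos'],o['tool_rot'],o['grip_width'],o['qpos'])
ci=camera_info("wrist");p,d=read_camera("wrist"); cv2.imwrite("pics/w4.png",p[:,:,::-1])
W=cloud(d,ci)
print(delta(o['tool_pos'],o['tool_rot'],[.40,.05,.25],rot([-90,0,-82])))
E
```

```text
[ 0.41921917 -0.36593672  0.2332449 ] [ -89.50442256    0.63982004 -167.07836257] 0.05971855762879693 [-11.28617446   8.62625524  55.17898253  98.95952449  -7.57702937
  75.43961853 -31.67602527]
(array([ -74.5,  -19.5, -409.5]), array([ -0.88, -85.08,  -0.15]))
```

View pics/w4.png

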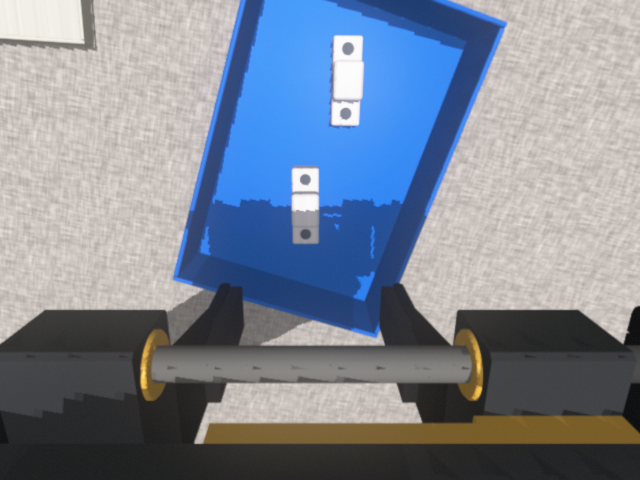

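Both castings lie upright in the tote at (305,205) and (347,82). Step 1 is done, so on to the flap. First I'll take the bar line from the top-camera data and compute the route.

```bash
python3 - <<'E'
from h import *
from cell import env,camera_info
z=np.load('top0.npz');ci=camera_info('top');W=cloud(z['d'],ci);p=z['p']
v,u=np.mgrid[0:480,0:640]
hsv=p.astype(int).sum(2)
m=(u>=226)&(u<=281)&(v>=330)&(v<=350)&(W[...,2]>.095)&(W[...,2]<.13)
q=W[m];print(len(q),q.min(0),q.max(0),q.mean(0))
# bar rows: per column, z>0.1 points
for c in range(226,282,6):
    mm=m&(u==c); print(c, np.where(mm[:,c])[0].min(),np.where(mm[:,c])[0].max(), W[mm].mean(0).round(4))
o=env.get_obs()
print(delta(o['tool_pos'],o['tool_rot'],[.47,-.05,.25],rot([-90,0,-120])))
print(delta(o['tool_pos'],o['tool_rot'],[.43,.21,.23],rot([-90,0,-82])))
E
```

```text
341 [0.41303552 0.15193672 0.10126161] [0.44673502 0.27588761 0.11945138] [0.42704443 0.21558378 0.11240571]
226 330 345 [0.4299 0.2752 0.1116]
232 340 344 [0.4197 0.262  0.1109]
238 339 344 [0.4211 0.2479 0.1144]
244 338 343 [0.4229 0.2347 0.1128]
250 337 342 [0.4249 0.2213 0.1128]
256 336 341 [0.4269 0.2078 0.1129]
262 335 340 [0.4289 0.1944 0.1131]
268 335 339 [0.4298 0.181  0.1129]
274 334 338 [0.4316 0.1677 0.1114]
280 330 337 [0.437  0.1542 0.1118]
(array([-121.1,  -21. , -294.8]), array([ -0.48, -47.05,  -0.3 ]))
(array([-140.3,   -2.2, -557.3]), array([ -0.6 , -85.05,  -0.14]))
```

>>> {"method": "move_arm", "body": {"moves": [[-15,-10,-35,0,-5,0],[-30,-20,-75,0,-12,0],[-48,-20,-115,0,-19,0],[-65,-20,-155,0,-26,0],[-82,-20,-195,0,-33,0],[-100,-20,-235,0,-39,0],[-115,-20,-275,0,-46,0],[-120,-15,-315,0,-52,0],[-124,-10,-355,0,-58,0],[-128,-5,-395,0,-64,0],[-132,0,-435,0,-70,0],[-136,0,-475,0,-76,0],[-139,0,-515,0,-82,0],[-140,0,-550,0,-85,0],[-140,0,-557,0,-85,0],[-140,0,-557,0,-85,0],[-140,0,-557,0,-85,0],[-140,0,-557,0,-85,0]], "claw": 50}}

```text
time_s: 13.08
tool_pos: [0.4281, 0.2098, 0.2243]
tool_rot: [-90.0, -0.0, -82.2]
force: [0.4, 0.7, -0.4]
grip_width: 0.0497
```

```bash
python3 - <<'E'
from cell import env, read_camera, camera_info
import cv2
from h import *
o=env.get_obs();print(o['tool_pos'],o['tool_rot'],o['grip_width'],o['qpos'])
ci=camera_info("wrist");p,d=read_camera("wrist"); cv2.imwrite("pics/w5.png",p[:,:,::-1])
np.savez('w5.npz',p=p,d=d,**{k:ci[k] for k in ci})
W=cloud(d,ci)
m=(W[...,2]>.095)&(W[...,2]<.125)
n,l,s,c=cv2.connectedComponentsWithStats(m.astype(np.uint8))
for i in range(1,n):
    if s[i,4]>300: print(s[i],rect(W[l==i][:,:2]),np.median(W[l==i][:,2]))
E
```

```text
[0.42807632 0.20981565 0.22432656] [-9.00380778e+01 -4.76455346e-02 -8.22104219e+01] 0.049651070517427766 [-49.65980294  -3.18390365  19.72101601 108.18106192   1.14325643
  74.87257639 -22.47672345]
[  297    12   343   334 75461] ((539.5992431640625, 248.45492553710938), (250.4568634033203, 226.80191040039062), 7.42803430557251) 0.11018351360317069
```

View pics/w5.png

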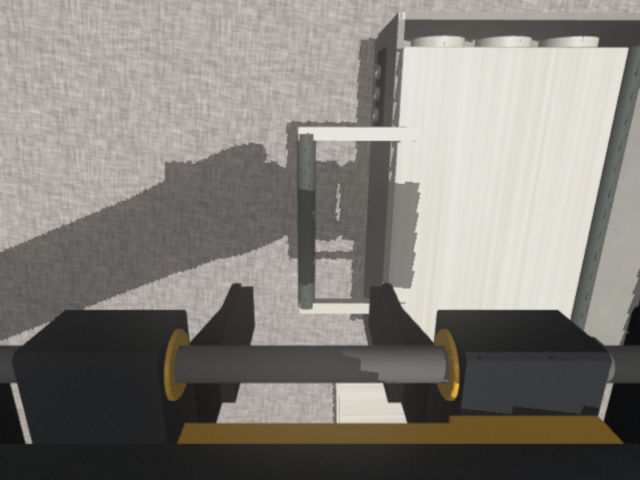

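The bar shows at (306,135)–(306,308), between the pads' lines, with the arms at rows 133 and 307. Next I'll fit it.

```bash
python3 - <<'E'
from h import *
z=np.load('w5.npz');W=cloud(z['d'],z)
v,u=np.mgrid[0:480,0:640]
m=(u>290)&(u<325)&(v>145)&(v<298)&(W[...,2]>.1)&(W[...,2]<.125)
q=W[m];print(len(q),rect(q[:,:2]),q[:,2].max(),np.median(q[:,2]))
m=(u>290)&(u<420)&(v>110)&(v<330)&(W[...,2]>.1)&(W[...,2]<.125)
q2=W[m]
r=np.deg2rad(7.4);a=np.array([-np.sin(r),np.cos(r)]);b=np.array([np.cos(r),np.sin(r)])
print('along y',np.percentile(q2[:,:2]@a,[0.2,99.8]), 'bar x',np.percentile(q[:,:2]@b,[1,50,99]))
ang=rect(q[:,:2]);print(ang)
E
```

```text
2717 ((423.7224426269531, 215.9733123779297), (11.931995391845703, 105.55220794677734), 7.720785140991211) 0.11611807785274009 0.11311807718717447
along y [0.08976225 0.23330281] bar x [0.44197649 0.44796928 0.45386659]
((423.7224426269531, 215.9733123779297), (11.931995391845703, 105.55220794677734), 7.720785140991211)
```

>>> {"method": "move_arm", "body": {"moves": [[-5,20,-3.3,0,0,0],[-5,55,-3.3,0,0,0],[-5,85,-3.3,0,0,0],[-5,105,-3.3,0,0,0],[-5,118,-3.3,0,0,0],[-5,124,-3.3,0,0,0],[-5,124,-3.3,0,0,0],[-5,124,-3.3,0,0,0],[-5,124,-3.3,0,0,0]]}}

```text
time_s: 13.88
tool_pos: [0.4248, 0.2164, 0.1021]
tool_rot: [-89.9, 0.1, -82.1]
force: [-0.4, 0.3, -0.0]
grip_width: 0.0501
```

>>> {"method": "move_arm", "body": {"moves": [[0,1,0,0,0,0],[0,1,0,0,0,0],[0,1,0,0,0,0],[0,1,0,0,0,0],[0,1,0,0,0,0],[0,1,0,0,0,0],[0,1,0,0,0,0],[0,1,0,0,0,0]], "claw": 5, "newtons": 25}}

```text
time_s: 14.55
tool_pos: [0.4236, 0.2164, 0.0998]
tool_rot: [-90.0, 0.0, -82.0]
force: [0.4, 0.1, 0.2]
grip_width: 0.0112
```

```bash
python3 - <<'E'
from h import *
from cell import env,read_camera
o=env.get_obs();print(o['tool_pos'],o['tool_rot'],o['grip_width'],o['force'])
p,d=read_camera("scene"); cv2.imwrite("pics/s2.png",p[:,:,::-1])
for i in range(1,61):
    # smooth profile
    s=i/60; s=0.5*(s)+0.5*(0.5-0.5*np.cos(np.pi*s)); th=1.571*s
    print(i,round(th,3),[round(-195*np.sin(th)),round(195*(1-np.cos(th)))],end='; ' if i%5 else '\n')
E
```

```text
[0.42362329 0.21639052 0.09984031] [-9.00102603e+01  3.20081890e-03 -8.20355798e+01] 0.011173450928910221 [0.38321702 0.1293289  0.18607458]
1 0.014 [-3, 0]; 2 0.028 [-6, 0]; 3 0.044 [-9, 0]; 4 0.061 [-12, 0]; 5 0.079 [-15, 1]
6 0.098 [-19, 1]; 7 0.118 [-23, 1]; 8 0.139 [-27, 2]; 9 0.161 [-31, 3]; 10 0.184 [-36, 3]
11 0.207 [-40, 4]; 12 0.232 [-45, 5]; 13 0.258 [-50, 6]; 14 0.284 [-55, 8]; 15 0.311 [-60, 9]
16 0.339 [-65, 11]; 17 0.368 [-70, 13]; 18 0.398 [-75, 15]; 19 0.428 [-81, 18]; 20 0.458 [-86, 20]
21 0.489 [-92, 23]; 22 0.521 [-97, 26]; 23 0.553 [-102, 29]; 24 0.586 [-108, 32]; 25 0.618 [-113, 36]
26 0.651 [-118, 40]; 27 0.685 [-123, 44]; 28 0.718 [-128, 48]; 29 0.752 [-133, 53]; 30 0.786 [-138, 57]
31 0.819 [-142, 62]; 32 0.853 [-147, 67]; 33 0.886 [-151, 72]; 34 0.92 [-155, 77]; 35 0.953 [-159, 82]
36 0.985 [-163, 87]; 37 1.018 [-166, 93]; 38 1.05 [-169, 98]; 39 1.082 [-172, 103]; 40 1.113 [-175, 109]
41 1.143 [-177, 114]; 42 1.173 [-180, 120]; 43 1.203 [-182, 125]; 44 1.232 [-184, 130]; 45 1.26 [-186, 135]
46 1.287 [-187, 140]; 47 1.313 [-189, 145]; 48 1.339 [-190, 150]; 49 1.364 [-191, 155]; 50 1.387 [-192, 159]
51 1.41 [-192, 164]; 52 1.432 [-193, 168]; 53 1.453 [-194, 172]; 54 1.473 [-194, 176]; 55 1.492 [-194, 180]
56 1.51 [-195, 183]; 57 1.527 [-195, 186]; 58 1.543 [-195, 190]; 59 1.557 [-195, 192]; 60 1.571 [-195, 195]
```

View pics/s2.png

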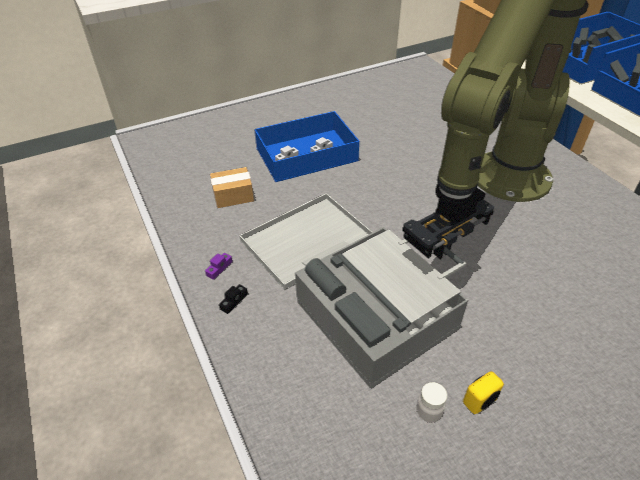

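The jaws hold the bar at 11.2 mm, at (445,248) in the scene picture, and both castings are in the tote. Starting the arc, first third.

>>> {"method": "move_arm", "body": {"moves": [[0,-3,0,0,0,0],[0,-6,0,0,0,0],[0,-9,0,0,0,0],[0,-12,0,0,0,0],[0,-15,1,0,0,0],[0,-19,1,0,0,0],[0,-23,1,0,0,0],[0,-27,2,0,0,0],[0,-31,3,0,0,0],[0,-36,3,0,0,0],[0,-40,4,0,0,0],[0,-44,5,0,0,0],[0,-48,6,0,0,0],[0,-51,7,0,0,0],[0,-54,8,0,0,0],[0,-56,8,0,0,0],[0,-57,9,0,0,0],[0,-57,9,0,0,0]]}}

```text
time_s: 16.1
tool_pos: [0.4316, 0.2174, 0.1566]
tool_rot: [-90.1, -0.0, -82.0]
force: [-5.4, -0.7, -0.5]
grip_width: 0.011
```

```bash
cat > fl.py <<'E'
from h import *
from cell import env,read_camera,camera_info
import sys
o=env.get_obs();print(o['time_s'],o['tool_pos'],o['tool_rot'],o['grip_width'],o['force'],o['wrist_torque'])
p0=np.array([.4236,.2164,.0998]);h=np.array([-np.sin(np.deg2rad(-82.04)),np.cos(np.deg2rad(-82.04))])
dx=(o['tool_pos'][:2]-p0[:2])@h; dz=o['tool_pos'][2]-p0[2]
print('theta by tool',np.arctan2(dz,.195-dx),'radius',np.hypot(dz,.195-dx))
n=sys.argv[1]
p,d=read_camera("scene"); cv2.imwrite(f"pics/{n}.png",p[:,:,::-1]);np.savez(n+'.npz',p=p,d=d)
E
python3 fl.py s3
```

```text
16.1 [0.43161597 0.21742393 0.15664792] [-9.01401573e+01 -1.92068313e-02 -8.20246572e+01] 0.010960428862672055 [-5.40046798 -0.69412408 -0.52709886] [-0.22165452  1.31227338 -0.04697303]
theta by tool 0.2952419600395857 radius 0.19537290902258825
```

View pics/s3.png

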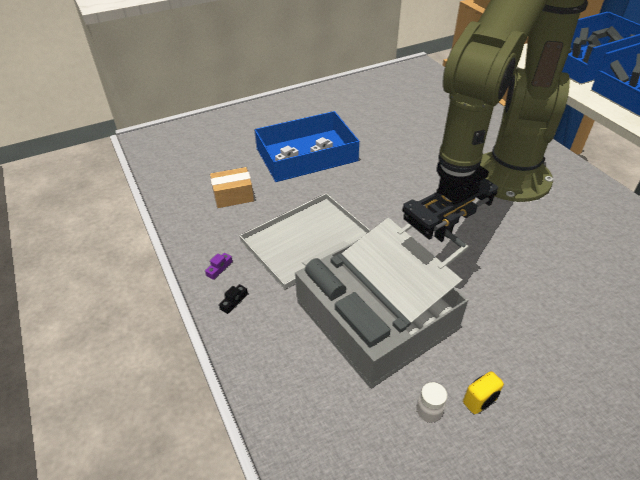

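The flap follows the bar: its plate is tilted up at (400,270) and the measured angle is 0.295 rad on radius 195 mm. Continuing.

>>> {"method": "move_arm", "body": {"moves": [[0,-3,0,0,0,0],[0,-7,1,0,0,0],[0,-12,3,0,0,0],[0,-18,5,0,0,0],[0,-24,8,0,0,0],[0,-29,10,0,0,0],[0,-35,13,0,0,0],[0,-40,16,0,0,0],[0,-45,19,0,0,0],[0,-51,22,0,0,0],[0,-56,26,0,0,0],[0,-61,30,0,0,0],[0,-66,34,0,0,0],[0,-71,38,0,0,0],[0,-76,43,0,0,0],[0,-81,47,0,0,0],[0,-85,52,0,0,0],[0,-88,55,0,0,0],[0,-90,57,0,0,0],[0,-90,57,0,0,0]]}}

```text
time_s: 17.82
tool_pos: [0.4884, 0.2251, 0.2496]
tool_rot: [-90.1, 0.0, -82.0]
force: [-10.5, -3.8, 10.8]
grip_width: 0.0109
```

```bash
python3 fl.py s4
```

```text
17.8167 [0.48838975 0.22505998 0.24955105] [-9.01099578e+01  2.05769379e-02 -8.20400239e+01] 0.010874149278262992 [-10.5390737   -3.76706129  10.78897721] [-0.99326972  2.71015041 -0.04156876]
theta by tool 0.8572740690546995 radius 0.19806734854041028
```

>>> {"method": "move_arm", "body": {"moves": [[0,-1,-0.8,0,0,0],[0,-2,-1.6,0,0,0],[0,-2,-1.6,0,0,0],[0,-2,-1.6,0,0,0]]}}

```text
time_s: 18.2
tool_pos: [0.488, 0.225, 0.2493]
tool_rot: [-90.0, -0.0, -82.1]
force: [-3.1, -1.9, 0.5]
grip_width: 0.0115
```

```bash
python3 fl.py s4
```

```text
18.2 [0.48795663 0.2250234  0.24932263] [-8.99526616e+01 -8.75574590e-03 -8.20522155e+01] 0.01147368508175261 [-3.13701134 -1.8957484   0.46462477] [-0.50187933  0.82911995  0.00267993]
theta by tool 0.8548639475478644 radius 0.19817929147841828
```

View pics/s4.png

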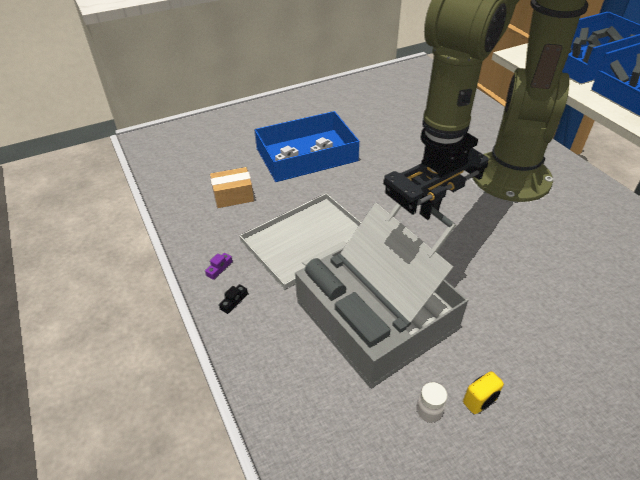

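Force has eased to 3 N and the flap stands at about 0.84 rad (plate at (400,260)). Next I'll compute the remaining arc from this pose.

```bash
python3 - <<'E'
import numpy as np
t=.84;i=0
for s in [.01,.02]+[.03]*15+[.02,.01]+[.01,.02]+[.03]*5+[.02,.015,.01,.005]:
    t+=s;i+=1;print(i,round(t,3),round(-(195*np.sin(t)-145.2),1),round(195*(1-np.cos(t))-64.9,1))
E
```

```text
1 0.85 -1.3 1.4
2 0.87 -3.8 4.4
3 0.9 -7.5 8.9
4 0.93 -11.1 13.5
5 0.96 -14.5 18.3
6 0.99 -17.8 23.1
7 1.02 -21.0 28.0
8 1.05 -23.9 33.1
9 1.08 -26.8 38.2
10 1.11 -29.5 43.4
11 1.14 -32.0 48.7
12 1.17 -34.3 54.0
13 1.2 -36.5 59.4
14 1.23 -38.6 64.9
15 1.26 -40.5 70.5
16 1.29 -42.2 76.1
17 1.32 -43.7 81.7
18 1.34 -44.6 85.5
19 1.35 -45.1 87.4
20 1.36 -45.5 89.3
21 1.38 -46.3 93.1
22 1.41 -47.3 98.9
23 1.44 -48.1 104.7
24 1.47 -48.8 110.5
25 1.5 -49.3 116.3
26 1.53 -49.6 122.1
27 1.55 -49.8 126.0
28 1.565 -49.8 129.0
29 1.575 -49.8 130.9
30 1.58 -49.8 131.9
```

>>> {"method": "move_arm", "body": {"moves": [[0,-1,1,0,0,0],[0,-4,4,0,0,0],[0,-7.5,9,0,0,0],[0,-11,13.5,0,0,0],[0,-14.5,18,0,0,0],[0,-18,23,0,0,0],[0,-21,28,0,0,0],[0,-24,33,0,0,0],[0,-27,38,0,0,0],[0,-29.5,43.5,0,0,0],[0,-32,48.5,0,0,0],[0,-34.5,54,0,0,0],[0,-36.5,59.5,0,0,0],[0,-38.5,65,0,0,0],[0,-40.5,70.5,0,0,0],[0,-42,76,0,0,0],[0,-43.5,81.5,0,0,0],[0,-44.5,85.5,0,0,0],[0,-45,87.5,0,0,0],[0,-45,87.5,0,0,0]]}}

```text
time_s: 19.92
tool_pos: [0.5751, 0.2367, 0.2937]
tool_rot: [-90.0, -0.1, -82.1]
force: [-0.7, -5.4, 2.4]
grip_width: 0.0112
```

```bash
python3 fl.py s5
```

```text
19.9167 [0.5750646  0.23672502 0.29369647] [-8.99628978e+01 -6.33527382e-02 -8.20894867e+01] 0.011230594339676157 [-0.67211229 -5.40260108  2.41987953] [-1.2633683   0.40510693  0.0029071 ]
theta by tool 1.356594259451508 radius 0.1984313568817865
```

View pics/s5.png

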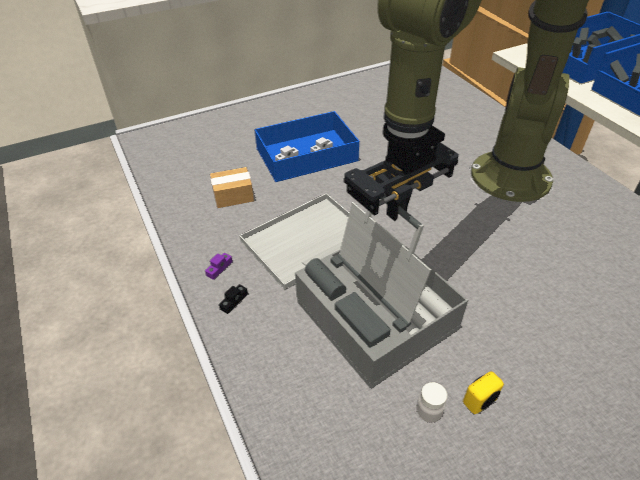

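The flap is at about 1.35 rad and still held. Last stretch, slowly.

>>> {"method": "move_arm", "body": {"moves": [[0,-0.5,2,0,0,0],[0.5,-1,5.5,0,0,0],[0.5,-2,10,0,0,0],[1,-2.5,14.5,0,0,0],[1,-3.5,19,0,0,0],[1,-4,23.5,0,0,0],[1,-4.5,28,0,0,0],[1,-4.5,32,0,0,0],[1,-5,35.5,0,0,0],[1,-5,38.5,0,0,0],[1,-5,40.5,0,0,0],[1,-5,42,0,0,0],[1,-5,42.5,0,0,0],[1,-5,42.5,0,0,0],[1,-5,42.5,0,0,0],[1,-5,42.5,0,0,0]]}}

```text
time_s: 21.3
tool_pos: [0.6163, 0.2423, 0.2989]
tool_rot: [-90.0, 0.0, -82.0]
force: [-0.7, -4.1, 0.1]
grip_width: 0.0114
```

```bash
python3 fl.py s6; python3 - <<'E'
from h import *
from cell import camera_info,read_camera
import cv2
z=np.load('s6.npz');ci=camera_info('scene');W=cloud(z['d'],ci)
v,u=np.mgrid[0:480,0:640]
r=np.deg2rad(7.6);hx=np.array([np.cos(r),np.sin(r)]);hy=np.array([-np.sin(r),np.cos(r)])
b=np.array([.4238,.2160])
X=(W[...,:2]-b)@hx;Y=(W[...,:2]-b)@hy;Z=W[...,2]
m=(abs(X-.195)<.06)&(abs(Y)<.09)&(Z>.125)&(Z<.24)
m2=m&(abs(Y)<.1)
print(m.sum())
from scipy.stats import linregress
x,zz=X[m],Z[m]
# robust fit
for _ in range(4):
    f=np.polyfit(zz,x,1);e=x-np.polyval(f,zz);k=abs(e)<max(.003,2*np.std(e));x,zz=x[k],zz[k]
print('dx/dz',f,'theta',np.pi/2+np.arctan(f[0]),len(x), 'x at hinge z',np.polyval(f,.108))
p,d=read_camera('top');W=cloud(d,camera_info('top'));X=(W[...,:2]-b)@hx;Y=(W[...,:2]-b)@hy;Z=W[...,2]
cv2.imwrite('pics/t6.png',p[:,:,::-1])
E
```

```text
21.3 [0.61630818 0.24225496 0.29889521] [-8.99913434e+01  4.70689271e-03 -8.20345455e+01] 0.011418731285785338 [-0.68346635 -4.06272287  0.08604755] [-0.9406095   0.30270219 -0.06144148]
theta by tool 1.5679427887912962 radius 0.19909601759957962
2773
dx/dz [-0.00326303  0.19766406] theta 1.5675333041053152 2684 x at hinge z 0.19731165492747244
```

View pics/s6.png

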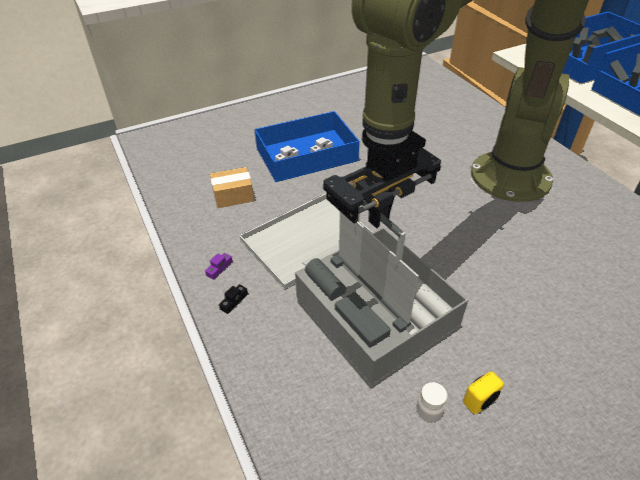

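View pics/t6.png

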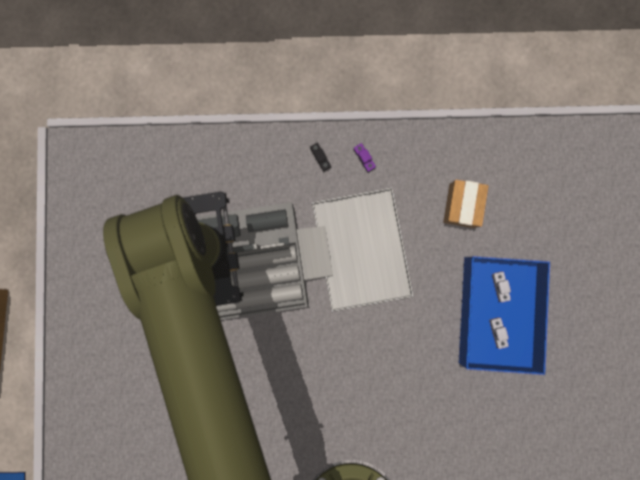

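The plate is upright: the depth fit gives 1.568 rad and the tool pose gives 1.568. Both castings are in the tote at top (502,287) and (500,334). Carton, tape measure and jar are unmoved. Holding for a second, then a stillness check.

>>> {"method": "move_arm", "body": {"moves": [[0,0,0,0,0,0],[0,0,0,0,0,0],[0,0,0,0,0,0],[0,0,0,0,0,0],[0,0,0,0,0,0],[0,0,0,0,0,0],[0,0,0,0,0,0],[0,0,0,0,0,0],[0,0,0,0,0,0],[0,0,0,0,0,0],[0,0,0,0,0,0],[0,0,0,0,0,0]]}}

```text
time_s: 22.4
tool_pos: [0.6164, 0.2422, 0.2989]
tool_rot: [-90.0, 0.0, -82.0]
force: [-0.7, -4.0, 1.9]
grip_width: 0.0108
```

```bash
python3 fl.py s7; python3 fl.py s8;python3 fl.py s9; python3 -c "
from cell import env;print(env.get_obs()['joint_velocities'].round(2))"
```

```text
22.4 [0.61638268 0.24224399 0.29888474] [-8.99954771e+01  2.78363289e-03 -8.20387330e+01] 0.010839506235761562 [-0.7128511  -3.99467353  1.93558673] [-1.07403828  0.33907749 -0.01653126]
theta by tool 1.5683056297323905 radius 0.1990853606234208
22.45 [0.61638685 0.24229022 0.29888882] [-8.99922122e+01  3.16048856e-03 -8.20341979e+01] 0.01125916692381864 [-0.16540949 -4.22645716  0.9759845 ] [-1.07257419  0.34702536 -0.04446217]
theta by tool 1.5683585670985611 radius 0.19908940870491226
22.5 [0.61640346 0.24225433 0.29887633] [-8.99915894e+01  9.98152876e-04 -8.20372248e+01] 0.011329823394239633 [-0.50206826 -4.63902821  0.96603659] [-1.0630156   0.35414227 -0.01454259]
theta by tool 1.5684160941957712 radius 0.1990768961078089
[ 0.04  0.01  0.05 -0.05  0.01 -0.12 -0.03]
```

Everything is still, so I'm handing the job in.

```bash
python3 -c "
from cell import job;print(job.sign_off())"
```

```text
the job is handed in; nothing more can be done
None
```

I set both silver castings down in the tote, about 2 mm above its floor at release. Then I swung the flap up by its bar and handed the job in at about 22.5 s, still gripping it.

- **Flap angle:** the tool pose and the depth fit of the plate both gave 1.568 rad, against the balance point at 1.571. The pose was steady to under 0.1 mm over the last readings, with the grip set to 25 N and the jaws at about 11 mm on the bar.
- **Rest of the bench:** the last pictures show both castings upright in the tote. By eye, the carton, tape measure, jar and the black and purple look-alikes are where they started.
- **What disagreed:** the bar's arc ran 3–4 mm higher than my hinge estimate. That pushed the wrist force to about 15 N mid-swing until I corrected the path. A steady sideways force of about 4 N remained at the end.

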